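Mark the flat tin with the spring marker

TASK

Mark the flattest of the three tins as next to be used: stand the spring marker upright in the middle of that tin's lid and press its barrel straight down until its spring trips with a snap. Then let the barrel spring back up and leave the marker standing there on the lid, with the other two tins left where they are.

Things in the scene. Friction and masses are not known exactly. Their poses are not given: they have to be found in the camera images.
- marker_grip (a point): On the axis of the spring marker's barrel, 92 mm above its underside, 35 mm below its top (barrel up); goes down with the barrel. The loose, round upright tool, 127 mm tall, 0.26 kg: steel bell foot (54 mm wide, sleeve 37 mm wide up to 48 mm), wooden barrel 27 mm thick (grip at 60-110 mm; lifts the whole), palm knob 31 mm wide on top. z: its axis, up.
- marker_barrel (a joint): How far the marker's barrel is pushed down into its foot, m: 0 up (at rest), 0.010 fully in. Its spring resists with about 3 N at first, rising to about 12 N near 4 mm; there it trips and the force falls to about 3 N as the barrel snaps on to the stop. Beyond 0.008 it has tripped. Let go, it springs back to 0.
- flat_tin_lid (a point): Centre of the top of the flat tin, the lowest and widest of three loose round tins: 86 mm across, 40 mm high, weight about 0.23 kg. Its top is as good as flat and can carry the marker. z points up.
- middle_tin_lid (a point): Centre of the top of the middle tin (75 mm across, 58 mm high), a bystander, loose. z points up.
- tall_tin_lid (a point): Centre of the top of the tall tin (75 mm across, 110 mm high), a bystander, loose. z points up.
Not all that is in view belongs to the job. What is shaped like the part that bears marker_grip but yellow is not meant. What is shaped like the part that bears flat_tin_lid but orange is not meant.

How it is judged:
By the outcome, as a careful person would: the job done as asked, in the order asked, and still so for the second after the job is handed in, with the robot touching nothing.
It also fails if it takes over 35 s, if anything falls off the work surface, if the arm or the gripper's body presses on something with over 40 N, if the wrist force passes 120 N, or if a joint passes its speed limit or range.

ROBOT

A 6-joint arm with a two-finger parallel gripper is mounted at the origin on a cart in front of the work surface, level with it; the furniture and walls round the work are solid. World frame = base frame: x ahead of the robot, y to its left, z up, the work surface at z = 0. Lengths are in m, angles in degrees, forces in N, time in s.
With the tool pointing down it reaches from about 0.4 to 0.825 m from the base axis. Payload 7 kg.
Tool frame: the origin (TCP) lies on the centre line of the jaws, within the pads' length; the fingertips stand 22 mm ahead of it and the grasp point (between the pads) lies 3 mm ahead of it; z points along the fingers, y is the line along which they close (so a half turn about z gives the same grasp; the last joint's range is limited). The gripper opens to 88 mm and grips with 3 to 60 N. Pads are 19 mm wide; open, the fingers measure 130 mm over their backs; the gripper's body (78 mm by 193 mm) begins 47 mm behind the grasp point.
Start: joints at [86.121, 20.546, 0.682, 0, -70.136, -16.507], TCP at [0.235, 0.633, 0.249] pointing down, gripper open.
Joint ranges: [-176.03, 176.03], [-82.01, 121.73], [-58.28, 71.71], [-173.87, 95.51], [-174.79, -0.11], [-173.66, 173.66]. Speed limits (degrees/s): [136.94, 136.94, 172.46, 180, 180, 180].

INTERFACE

Orientations are given as [roll, pitch, yaw] about the fixed x, y, z axes, in that order (R = Rz(yaw) Ry(pitch) Rx(roll)).
In Python, from plant import get_state, cams, r gives the robot as it stands.
- The arm moves only by the tool apply_moves, never from a script. Its argument "targets" is a list of rows, each an object with "dp": the shift along the world's x, y, z in m, a list of three; "yaw": the turn about the world's z in degrees. In form: [{"dp": [x, y, z], "yaw": yaw}, ...]. A call has 1 to 20 rows; each row is the pose to reach, as a shift and turn from the pose commanded when the call began; what a row does not reach only later rows make up. A row lasts 1/12 s, in which the tool goes at most 41.7 mm and 7.16 degrees, less where a joint would pass 70% of its speed; a pose out of reach is approached as far as the arm can. A call with a gripper value outside its range is refused whole. "grip" is the gripper command: -1 is fully open, 1 is shut, values between are in proportion, set as the call begins (left out, the last holds). The fingers move at their own pace and stop on an object; "squeeze" is the grip in N (left out, the last holds). Time passes only in rows, so rows that repeat a pose let the fingers close. It gives the time, the measured TCP pose, the force, the opening and the grip force at its end, in the units of the state.
- get_state(): the state, without advancing time (a new reading comes with each control period).
- cams.capture(name): name is "scene" or "top" or "wrist"; returns a dict with "image" (420x560x3 uint8, red, green, blue), "range_z" (420x560 float32, m along the optical axis (not along the pixel's ray), 0 where there is no reading), "fx", "fy", "cx", "cy" (pixels), "k1" (the pictures are not rectified: a ray, as slopes to the right and down, at radius r is drawn at 1 + k1 r^2 times it, then the intrinsics apply), "R" (3x3) and "t" (3): a world point X has camera coordinates R X + t; the wrist camera has in their place "T_tool_cam" (4x4, takes a point from camera to tool coordinates, whose origin is the TCP and whose axes are the flange's). Camera axes: x right, y down, z forward; pixel columns grow to the right and rows downward; lengths in m; the calibration is good to about 2 mm. A picture is of the moment at which its call begins: read the wrist's pose just before it.
- r.close_job(): hands the job in; it is judged then, once.
The state is a dict: "time_s": time; "joints": joint angles; "qd": joint speeds; "joint_torque": joint torques, N m; "tcp_pos": TCP position; "eef_rot": TCP orientation; "contact_force": force on the tool from outside, world axes, zero at the start; "moment": the same for the moment, N m; "gripper_width": finger opening in m; "gripper_force": force on a finger pad.
Only numpy, scipy, OpenCV 4.12 (cv2) and the standard library are available. Lean on these libraries where they do the work, as an engineer would, in place of code of your own. Each camera call takes 0.05 s, during which the arm holds its last target. There are 200 camera calls.

## Working session

There is one attempt and no reset: what is moved stays moved. The work goes in short steps, Python scripts to look and compute and a tool call to move; the robot and the scene stay as the last step left them, time stands still between calls to the robot, and variables do not carry over. Pictures are saved under pics/ and viewed, at most 10 in all, crops included, and the job is handed in when it is done.

Besides the shell and the picture viewer there is one more tool, called after "Call:" as name([rows], argument=value, ...), one row to a line, values as JSON. apply_moves: Moves the arm, as the interface text tells. Its arguments: {"type":"object","properties":{"targets":{"type":"array","items":{"type":"object","properties":{"dp":{"type":"array","items":{"type":"number"}},"yaw":{"type":"number"}}}},"grip":{"type":"number"},"squeeze":{"type":"number"}},"required":["targets"]}

```bash
mkdir -p pics; cat > h.py <<'E'
import numpy as np,cv2
from plant import get_state,cams,r
from scipy.spatial.transform import Rotation as Ro
def cap(n):
    s=get_state(); c=cams.capture(n)
    if n=='wrist':
        T=np.eye(4);T[:3,:3]=Ro.from_euler('xyz',s['eef_rot'],degrees=True).as_matrix();T[:3,3]=s['tcp_pos']
        c['W']=T@np.array(c['T_tool_cam'])
    else:
        W=np.eye(4);W[:3,:3]=np.array(c['R']).T;W[:3,3]=-W[:3,:3]@np.array(c['t']);c['W']=W
    return c
def rays(c,uv):
    K=np.array([[c['fx'],0,c['cx']],[0,c['fy'],c['cy']],[0,0,1.]])
    p=cv2.undistortPoints(np.array(uv,float).reshape(-1,1,2),K,np.array([c['k1'],0,0,0.]))[:,0]
    return np.c_[p,np.ones(len(p))]
def cloud(c):
    h,w=c['range_z'].shape
    g=np.stack(np.meshgrid(np.arange(w),np.arange(h)),-1).reshape(-1,2)
    P=rays(c,g)*c['range_z'].reshape(-1,1)
    return (P@c['W'][:3,:3].T+c['W'][:3,3]).reshape(h,w,3)
def onplane(c,uv,z):
    d=rays(c,uv)@c['W'][:3,:3].T;o=c['W'][:3,3]
    return o+d*((z-o[2])/d[:,2])[:,None]
def save(c,n,k=1):
    cv2.imwrite('pics/'+n,cv2.cvtColor(c['image'],cv2.COLOR_RGB2BGR))
E
python3 - <<'E'
from h import *
s=get_state();print(s)
for n in['scene','top']:
    c=cap(n);save(c,n+'1.png');np.save(n+'.npy',c,allow_pickle=True)
    print(n,c['W'][:3,3],c['fx'],c['k1'])
E
```

```text
{'time_s': 0.0, 'joints': array([ 8.61235089e+01,  2.05923178e+01,  6.33049098e-01, -2.14887571e-02,
       -7.01354226e+01, -1.65052748e+01]), 'qd': array([-0.07440669, -0.10451351, -0.02529387, -0.02296996,  0.0683299 ,
        0.03282138]), 'joint_torque': array([ 9.63355269e-04, -5.82720709e+01,  2.93063951e+01,  6.99716136e+00,
        6.92514455e-03, -1.48803665e-04]), 'tcp_pos': array([0.23495889, 0.63229559, 0.24760288]), 'eef_rot': array([ 1.79903471e+02, -7.53674732e-03, -2.03890781e+01]), 'contact_force': array([0.26930104, 0.03316098, 0.79313164]), 'moment': array([ 0.01023209,  0.03630045, -0.02922927]), 'gripper_force': 0.0, 'gripper_width': 0.08792907453789199}
scene [ 0.00968554 -0.82983857  0.74292609] 539.8700012621812 -0.10857873368586803
top [ 0.41508144 -0.01494055  1.18802301] 433.18693729820336 -0.018156863747931715
```

View pics/scene1.png

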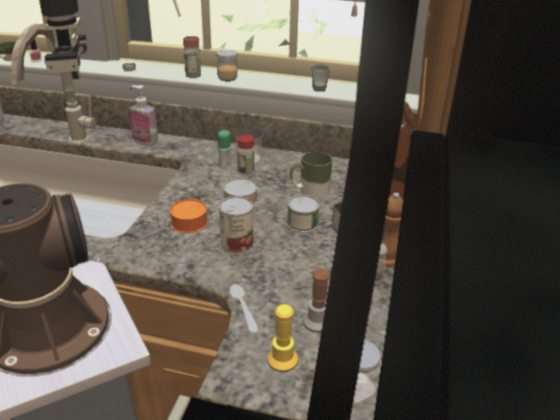

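View pics/top1.png

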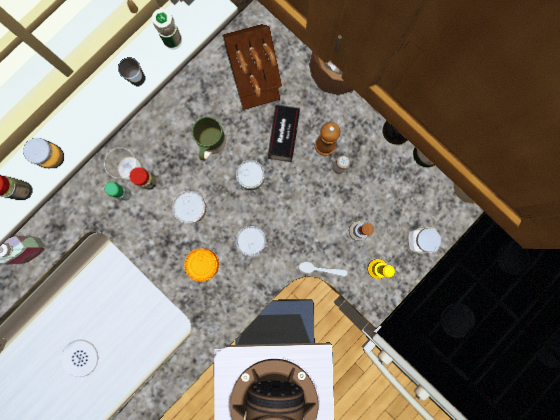

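The scene view shows the candidates.
- **Markers:** wooden-barrelled with a steel foot at top px (362,231) / scene px (318,300). The one at top (381,270) is yellow, so it is the decoy.
- **Tins:** white lids at top (190,207), (250,175) and (250,241). The orange one at (201,265) is the decoy. The tin at (190,207) looks lowest and widest. I'll measure heights and make one crop to confirm.

```bash
python3 - <<'E'
from h import *
c=np.load('top.npy',allow_pickle=True).item(); P=cloud(c)
print(np.round(c['W'],3))
for n,u,v in[('flat',190,207),('mid',250,175),('tall',250,241),('orange',201,265),('mk',368,229),('yel',390,271),('jar',428,239),('salt',343,162),('table',300,200)]:
    p=P[v-2:v+3,u-2:u+3].reshape(-1,3);print(n,np.round(np.median(p,0),3))
for n,u,v,z in[('flat',190,207,.04),('mid',250,175,.058),('tall',250,241,.11)]:
    sub=P[v-30:v+31,u-30:u+31];m=(abs(sub[...,2]-z)<.012).astype(np.uint8)
    k,l,st,ce=cv2.connectedComponentsWithStats(m);i=l[30,30]
    q=sub[l==i];print(n,i,np.round(q.min(0),3),np.round(q.max(0),3),np.round((q.min(0)+q.max(0))/2,3),np.round(np.median(q[:,2]),4))
sub=P[205:260,340:385]; 
for lo,hi in[(.115,.14),(.02,.045)]:
    q=sub[(sub[...,2]>lo)&(sub[...,2]<hi)];print('mk',lo,len(q),np.round(q.min(0),3),np.round(q.max(0),3))
im=c['image'][:,:,::-1]
a=cv2.resize(im[130:290,140:300],(400,400),interpolation=3);b=cv2.resize(im[190:290,325:425],(400,400),interpolation=3)
cv2.imwrite('pics/crop1.png',np.hstack([a,b]))
E
```

```text
[[-0.02  -0.996  0.084  0.415]
 [-1.     0.019 -0.019 -0.015]
 [ 0.018 -0.084 -0.996  1.188]
 [ 0.     0.     0.     1.   ]]
flat [0.527 0.212 0.037]
mid [0.607 0.05  0.056]
tall [0.432 0.049 0.107]
orange [0.373 0.183 0.037]
mk [ 0.456 -0.242  0.126]
yel [ 0.352 -0.293  0.126]
jar [ 0.428 -0.403  0.09 ]
salt [ 0.631 -0.192  0.089]
table [ 0.544 -0.084  0.001]
flat 1 [0.487 0.173 0.029] [0.57  0.259 0.045] [0.528 0.216 0.037] 0.0374
mid 3 [0.573 0.015 0.047] [0.647 0.087 0.064] [0.61  0.051 0.056] 0.0556
tall 1 [0.398 0.012 0.099] [0.47  0.084 0.115] [0.434 0.048 0.107] 0.1074
mk 0.115 123 [ 0.443 -0.256  0.116] [ 0.471 -0.226  0.131]
mk 0.02 32 [ 0.441 -0.234  0.02 ] [ 0.473 -0.223  0.045]
```

View pics/crop1.png

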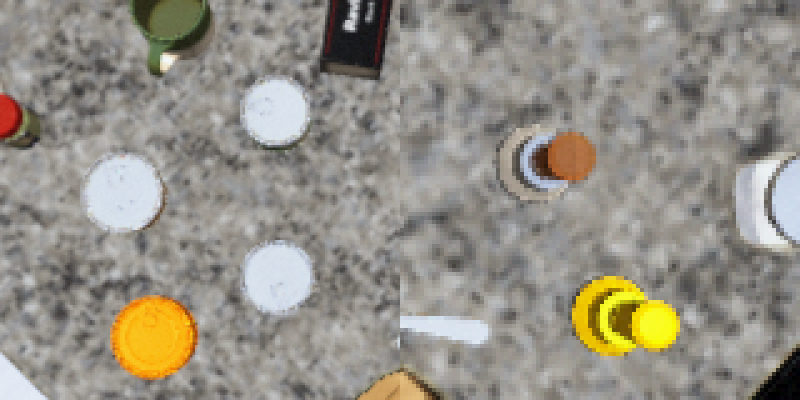

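Confirmed: the brown marker stands at about (0.457,-0.241). The flat tin, the lowest and widest with a white lid, is at about (0.528,0.215). Next I'll check clearance around the start pose (tap) and the cupboard.

```bash
python3 - <<'E'
from h import *
c=np.load('scene.npy',allow_pickle=True).item(); P=cloud(c)
for u,v in[(20,50),(45,27),(15,75),(60,10),(62,50),(70,75),(75,120),(85,105),(80,55)]: print(u,v,np.round(P[v,u],3))
for n in['scene','top']:
    c=np.load(n+'.npy',allow_pickle=True).item(); P=cloud(c);ok=c['range_z']>0
    q=P[ok&(P[...,2]>.16)&(P[...,0]>.25)&(np.hypot(P[...,0],P[...,1])<1.0)&(P[...,1]>-.6)]
    H={}
    for p in q: H.setdefault((int(np.floor(p[0]*10)),int(np.floor(p[1]*10))),[]).append(p[2])
    print(n,{k:(len(v),round(min(v),2),round(max(v),2)) for k,v in sorted(H.items()) if len(v)>8})
c=np.load('scene.npy',allow_pickle=True).item()
cv2.imwrite('pics/crop2.png',cv2.resize(c['image'][:170,:170,::-1],(510,510)))
E
```

```text
20 50 [0.121 0.63  0.339]
45 27 [0.201 0.707 0.368]
15 75 [0.094 0.605 0.286]
60 10 [0.228 0.584 0.433]
62 50 [0.221 0.614 0.327]
70 75 [0.223 0.571 0.272]
75 120 [0.239 0.74  0.078]
85 105 [0.296 0.86  0.07 ]
80 55 [0.305 0.851 0.235]
scene {(2, -6): (1121, np.float64(0.5), np.float64(0.67)), (2, 5): (101, np.float64(0.3), np.float64(0.45)), (2, 6): (452, np.float64(0.22), np.float64(0.45)), (2, 7): (100, np.float64(0.16), np.float64(0.33)), (3, -6): (8186, np.float64(0.5), np.float64(0.66)), (3, -5): (210, np.float64(0.5), np.float64(0.65)), (3, 6): (279, np.float64(0.19), np.float64(0.33)), (3, 7): (1154, np.float64(0.16), np.float64(0.4)), (3, 8): (1328, np.float64(0.16), np.float64(0.4)), (4, -6): (12515, np.float64(0.53), np.float64(0.66)), (4, -5): (3805, np.float64(0.49), np.float64(0.64)), (4, -4): (172, np.float64(0.45), np.float64(0.62)), (4, 5): (271, np.float64(0.19), np.float64(0.22)), (4, 6): (613, np.float64(0.16), np.float64(0.23)), (4, 7): (1495, np.float64(0.16), np.float64(0.4)), (4, 8): (502, np.float64(0.21), np.float64(0.39)), (5, -4): (263, np.float64(0.42), n
[... 2650 characters left out ...]
float64(0.23), np.float64(0.31)), (8, -1): (1446, np.float64(0.16), np.float64(0.53)), (8, 0): (1644, np.float64(0.16), np.float64(0.43)), (8, 1): (593, np.float64(0.2), np.float64(0.32)), (8, 2): (2199, np.float64(0.2), np.float64(0.45)), (8, 3): (2612, np.float64(0.21), np.float64(0.46)), (8, 4): (1652, np.float64(0.21), np.float64(0.53)), (8, 5): (574, np.float64(0.21), np.float64(0.22)), (9, -1): (63, np.float64(0.2), np.float64(0.23)), (9, 0): (562, np.float64(0.16), np.float64(0.23)), (9, 1): (1508, np.float64(0.16), np.float64(0.33)), (9, 2): (1043, np.float64(0.21), np.float64(0.33)), (9, 3): (517, np.float64(0.21), np.float64(0.27)), (9, 4): (42, np.float64(0.21), np.float64(0.22))}
```

View pics/crop2.png

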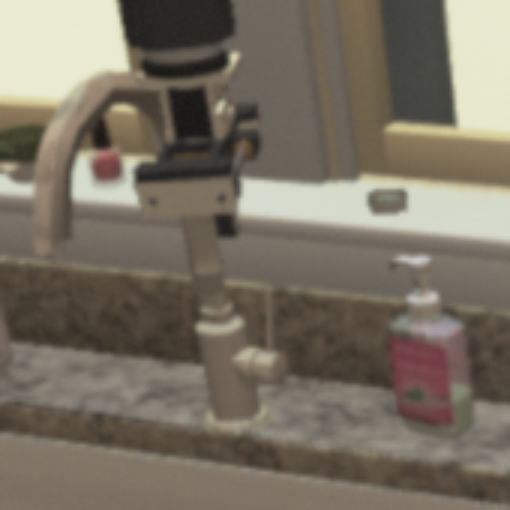

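The crop shows the gripper (185,170) just in front of the tap, with the spout to its left. Moving +x and −y takes it clear.

Call:
apply_moves([
  {"dp": [0.015, -0.034, 0]},
  {"dp": [0.03, -0.068, 0]},
  {"dp": [0.045, -0.102, 0]},
  {"dp": [0.06, -0.136, 0]},
  {"dp": [0.075, -0.17, 0]},
  {"dp": [0.09, -0.204, 0], "yaw": 3},
  {"dp": [0.105, -0.238, 0], "yaw": 6},
  {"dp": [0.12, -0.272, 0], "yaw": 9},
  {"dp": [0.135, -0.306, 0], "yaw": 12},
  {"dp": [0.15, -0.34, 0], "yaw": 15},
  {"dp": [0.165, -0.374, 0], "yaw": 18},
  {"dp": [0.18, -0.408, 0], "yaw": 20.4},
  {"dp": [0.185, -0.44, 0], "yaw": 20.4},
  {"dp": [0.19, -0.475, 0], "yaw": 20.4},
  {"dp": [0.195, -0.51, 0], "yaw": 20.4},
  {"dp": [0.2, -0.545, 0], "yaw": 20.4},
  {"dp": [0.205, -0.58, 0], "yaw": 20.4},
  {"dp": [0.21, -0.615, 0], "yaw": 20.4},
  {"dp": [0.21, -0.633, 0], "yaw": 20.4},
  {"dp": [0.21, -0.633, 0], "yaw": 20.4},
])

```text
$.targets[0]: bad value
```

```bash
python3 - <<'E'
from h import *
c=np.load('top.npy',allow_pickle=True).item(); P=cloud(c);ok=c['range_z']>0
q=P[ok&(P[...,2]>.3)&(P[...,1]<0)&(P[...,0]>.2)]
d=np.hypot(q[:,0]-.457,q[:,1]+.241);i=np.argsort(d)[:300:30];print(np.round(q[i],3),d[i])
s=get_state();print(s['joints'],s['tcp_pos'],s['eef_rot'])
E
```

```text
[[ 0.542 -0.324  0.695]
 [ 0.539 -0.328  0.602]
 [ 0.537 -0.33   0.578]
 [ 0.547 -0.32   0.708]
 [ 0.548 -0.319  0.717]
 [ 0.542 -0.326  0.617]
 [ 0.543 -0.325  0.737]
 [ 0.545 -0.323  0.439]
 [ 0.546 -0.322  0.598]
 [ 0.54  -0.328  0.62 ]] [0.11867272 0.11957929 0.11976206 0.11985523 0.11995096 0.12002028
 0.12006883 0.12012484 0.12018069 0.12023001]
[ 8.61211992e+01  2.05874768e+01  6.40034772e-01 -1.75194617e-02
 -7.01352902e+01 -1.65050623e+01] [0.23501185 0.63234833 0.24772307] [ 1.79915997e+02 -7.71465838e-03 -2.03898225e+01]
```

Call:
apply_moves([
  {"dp": [0.015, -0.034, 0], "yaw": 0},
  {"dp": [0.03, -0.068, 0], "yaw": 0},
  {"dp": [0.045, -0.102, 0], "yaw": 0},
  {"dp": [0.06, -0.136, 0], "yaw": 0},
  {"dp": [0.075, -0.17, 0], "yaw": 0},
  {"dp": [0.09, -0.204, 0], "yaw": 3},
  {"dp": [0.105, -0.238, 0], "yaw": 6},
  {"dp": [0.12, -0.272, 0], "yaw": 9},
  {"dp": [0.135, -0.306, 0], "yaw": 12},
  {"dp": [0.15, -0.34, 0], "yaw": 15},
  {"dp": [0.165, -0.374, 0], "yaw": 18},
  {"dp": [0.18, -0.408, 0], "yaw": 20.4},
  {"dp": [0.185, -0.44, 0], "yaw": 20.4},
  {"dp": [0.19, -0.475, 0], "yaw": 20.4},
  {"dp": [0.195, -0.51, 0], "yaw": 20.4},
  {"dp": [0.2, -0.545, 0], "yaw": 20.4},
  {"dp": [0.205, -0.58, 0], "yaw": 20.4},
  {"dp": [0.21, -0.615, 0], "yaw": 20.4},
  {"dp": [0.21, -0.633, 0], "yaw": 20.4},
  {"dp": [0.21, -0.633, 0], "yaw": 20.4},
])

```text
time_s: 1.77
tcp_pos: [0.4445, -0.0032, 0.2482]
eef_rot: [180.0, 0.1, -0.2]
contact_force: [0.4, 0.3, -0.5]
gripper_width: 0.0878
gripper_force: 0.0
```

Call:
apply_moves([
  {"dp": [0.002, -0.034, -0.008], "yaw": 0},
  {"dp": [0.004, -0.068, -0.016], "yaw": 0},
  {"dp": [0.006, -0.102, -0.024], "yaw": 0},
  {"dp": [0.008, -0.136, -0.032], "yaw": 0},
  {"dp": [0.01, -0.17, -0.04], "yaw": 0},
  {"dp": [0.012, -0.204, -0.045], "yaw": 0},
  {"dp": [0.012, -0.238, -0.045], "yaw": 0},
  {"dp": [0.012, -0.238, -0.045], "yaw": 0},
  {"dp": [0.012, -0.238, -0.045], "yaw": 0},
])

```text
time_s: 2.52
tcp_pos: [0.4567, -0.2395, 0.2028]
eef_rot: [-180.0, 0.1, -0.2]
contact_force: [0.1, 0.7, -0.4]
gripper_width: 0.0877
gripper_force: 0.0
```

```bash
python3 - <<'E'
from h import *
s=get_state();print(s['tcp_pos'],s['eef_rot'],s['joints'])
c=cap('wrist');save(c,'w1.png');P=cloud(c);ok=c['range_z']>0
print(c['W'][:3,3])
for lo,hi in[(.105,.14),(.03,.06)]:
    m=ok&(P[...,2]>lo)&(P[...,2]<hi)&(abs(P[...,0]-.457)<.06)&(abs(P[...,1]+.241)<.045)
    q=P[m]
    if len(q): print(lo,len(q),np.round(q.min(0),4),np.round(q.max(0),4),np.round(np.median(q,0),4))
E
```

```text
[ 0.4566885  -0.2394902   0.20276657] [-1.79985291e+02  8.71234067e-02 -1.75186978e-01] [-5.84194934e+00  7.67324528e+00 -2.29546344e+01 -7.00596258e-03
 -5.94602705e+01  9.56703158e+01]
[ 0.53703031 -0.24076754  0.33804082]
0.105 1271 [ 0.4386 -0.2568  0.1052] [ 0.4684 -0.2271  0.1276] [ 0.4559 -0.2423  0.1247]
0.03 535 [ 0.4443 -0.2598  0.0301] [ 0.4714 -0.2242  0.06  ] [ 0.4641 -0.242   0.0471]
```

View pics/w1.png

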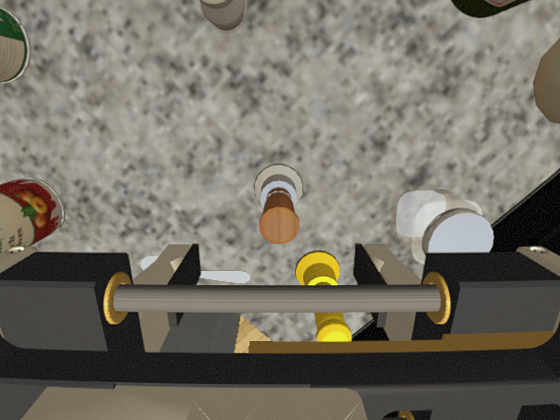

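The picture shows the brown knob at (279,224) centred between the fingers, and the yellow decoy at (325,290) clear of them. Descending to grasp.

Call:
apply_moves([
  {"dp": [-0.001, -0.0025, -0.025], "yaw": 0},
  {"dp": [-0.001, -0.0025, -0.05], "yaw": 0},
  {"dp": [-0.001, -0.0025, -0.075], "yaw": 0},
  {"dp": [-0.001, -0.0025, -0.095], "yaw": 0},
  {"dp": [-0.001, -0.0025, -0.108], "yaw": 0},
  {"dp": [-0.001, -0.0025, -0.108], "yaw": 0},
  {"dp": [-0.001, -0.0025, -0.108], "yaw": 0},
])

```text
time_s: 3.15
tcp_pos: [0.4562, -0.2397, 0.0955]
eef_rot: [-180.0, 0.1, 0.1]
contact_force: [0.5, -0.6, 0.5]
gripper_width: 0.0876
gripper_force: 0.0
```

Call:
apply_moves([
  {"dp": [0, 0, 0], "yaw": 0},
  {"dp": [0, 0, 0], "yaw": 0},
  {"dp": [0, 0, 0], "yaw": 0},
  {"dp": [0, 0, 0], "yaw": 0},
  {"dp": [0, 0, 0], "yaw": 0},
  {"dp": [0, 0, 0], "yaw": 0},
  {"dp": [0, 0, 0], "yaw": 0},
  {"dp": [0, 0, 0], "yaw": 0},
  {"dp": [0, 0, 0], "yaw": 0},
  {"dp": [0, 0, 0], "yaw": 0},
], grip=1, squeeze=40)

```text
time_s: 3.98
tcp_pos: [0.4561, -0.2409, 0.0955]
eef_rot: [180.0, 0.0, 0.0]
contact_force: [-0.9, -0.6, -0.7]
gripper_width: 0.0285
gripper_force: 40.0
```

Call:
apply_moves([
  {"dp": [0, 0, 0.012], "yaw": 0},
  {"dp": [0, 0, 0.03], "yaw": 0},
  {"dp": [0, 0, 0.05], "yaw": 0},
  {"dp": [0, 0.015, 0.07], "yaw": 0},
  {"dp": [0.005, 0.04, 0.095], "yaw": 0},
  {"dp": [0.01, 0.07, 0.115], "yaw": 0},
  {"dp": [0.02, 0.1, 0.135], "yaw": 0},
  {"dp": [0.03, 0.13, 0.14], "yaw": 0},
  {"dp": [0.035, 0.16, 0.14], "yaw": 0},
  {"dp": [0.04, 0.19, 0.14], "yaw": 0},
  {"dp": [0.045, 0.22, 0.14], "yaw": 0},
  {"dp": [0.05, 0.25, 0.14], "yaw": 0},
  {"dp": [0.055, 0.28, 0.14], "yaw": 0},
  {"dp": [0.058, 0.31, 0.14], "yaw": 0},
  {"dp": [0.06, 0.34, 0.14], "yaw": 0},
  {"dp": [0.062, 0.37, 0.14], "yaw": 0},
  {"dp": [0.062, 0.4, 0.14], "yaw": 0},
  {"dp": [0.062, 0.41, 0.14], "yaw": 0},
  {"dp": [0.062, 0.41, 0.14], "yaw": 0},
  {"dp": [0.062, 0.41, 0.14], "yaw": 0},
])

```text
time_s: 5.65
tcp_pos: [0.5176, 0.1694, 0.2348]
eef_rot: [180.0, 0.1, 0.1]
contact_force: [0.6, -0.2, -2.4]
gripper_width: 0.0285
gripper_force: 40.0
```

```bash
python3 - <<'E'
from h import *
s=get_state();print(s['tcp_pos'],s['eef_rot'],s['gripper_width'])
for n in['wrist','top']:
    c=cap(n);save(c,n+'2.png');P=cloud(c);ok=c['range_z']>0
    m=(ok&(abs(P[...,2]-.04)<.012)&(np.hypot(P[...,0]-.528,P[...,1]-.214)<.06)).astype(np.uint8)
    q=P[m>0];print(n,len(q),np.round(q.min(0),4),np.round(q.max(0),4))
    co=max(cv2.findContours(m,0,1)[0],key=cv2.contourArea)[:,0]
    e=onplane(c,co,.04)
    from scipy.optimize import least_squares
    f=least_squares(lambda p:np.hypot(e[:,0]-p[0],e[:,1]-p[1])-.043,[.528,.214],loss='soft_l1',f_scale=.001);print(f.x,np.abs(f.fun).mean())
E
```

```text
[0.51759533 0.16936689 0.2348428 ] [1.79953564e+02 8.20070325e-02 8.65833641e-02] 0.02850374254320282
wrist 4359 [0.482  0.1731 0.0282] [0.5675 0.2589 0.0408]
[0.52519162 0.21573918] 0.0021927558188230716
top 138 [0.4865 0.1883 0.0302] [0.5084 0.245  0.0435]
[0.5308906  0.21468819] 0.006588813405213667
```

View pics/wrist2.png

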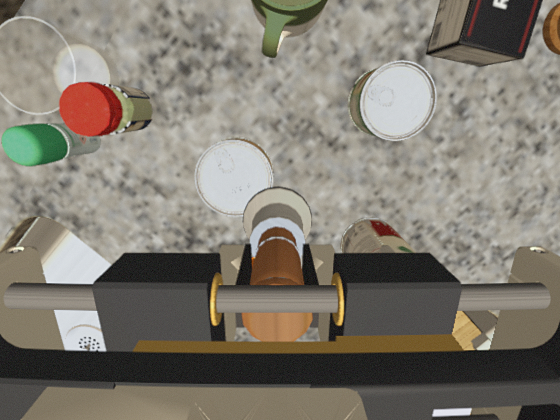

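The picture shows the marker held upright with its foot at about (278,216), and the flat lid centred at about (234,177). I'll compare the two in the same view.

```bash
python3 - <<'E'
from h import *
c=cap('wrist')
print(onplane(c,[(278,187),(278,216),(243,216),(312,216)],.146),'\n',onplane(c,[(234,138),(195,177),(273,177),(234,177)],.04))
P=cloud(c);ok=c['range_z']>0
m=ok&(P[...,2]>.13)&(P[...,2]<.17)&(abs(P[...,0]-.52)<.04)&(abs(P[...,1]-.17)<.04);q=P[m];print(len(q),q.min(0),q.max(0))
E
```

```text
[[0.54215792 0.16614309 0.146     ]
 [0.51913694 0.16612471 0.146     ]
 [0.51915829 0.19314456 0.146     ]
 [0.51910693 0.13986662 0.146     ]] 
 [[0.56900904 0.21196807 0.04      ]
 [0.52719428 0.25647192 0.04      ]
 [0.52702513 0.17101515 0.04      ]
 [0.52708619 0.21365144 0.04      ]]
1790 [0.50016847 0.14001817 0.14046369] [0.54191763 0.19382617 0.16992853]
```

Call:
apply_moves([
  {"dp": [0.005, 0.02, 0], "yaw": 0},
  {"dp": [0.01, 0.04, 0], "yaw": 0},
  {"dp": [0.01, 0.048, -0.01], "yaw": 0},
  {"dp": [0.01, 0.048, -0.03], "yaw": 0},
  {"dp": [0.01, 0.048, -0.055], "yaw": 0},
  {"dp": [0.01, 0.048, -0.075], "yaw": 0},
  {"dp": [0.01, 0.048, -0.088], "yaw": 0},
  {"dp": [0.01, 0.048, -0.092], "yaw": 0},
  {"dp": [0.01, 0.048, -0.092], "yaw": 0},
  {"dp": [0.01, 0.048, -0.092], "yaw": 0},
])

```text
time_s: 6.63
tcp_pos: [0.5286, 0.2176, 0.1439]
eef_rot: [180.0, -0.0, 0.0]
contact_force: [0.3, 0.4, -1.9]
gripper_width: 0.0284
gripper_force: 40.0
```

```bash
python3 - <<'E'
from h import *
print(get_state()['tcp_pos'],get_state()['contact_force'])
a=cap('wrist');b=cap('scene')
A=a['image'][60:300,140:420,::-1];B=b['image'][130:260,160:300,::-1]
cv2.imwrite('pics/c3.png',np.hstack([cv2.resize(A,(467,400)),cv2.resize(B,(331,400))[:, :331]]))
E
```

```text
[0.52864288 0.21759544 0.14394663] [ 0.2615529   0.41893116 -1.85733618]
```

View pics/c3.png

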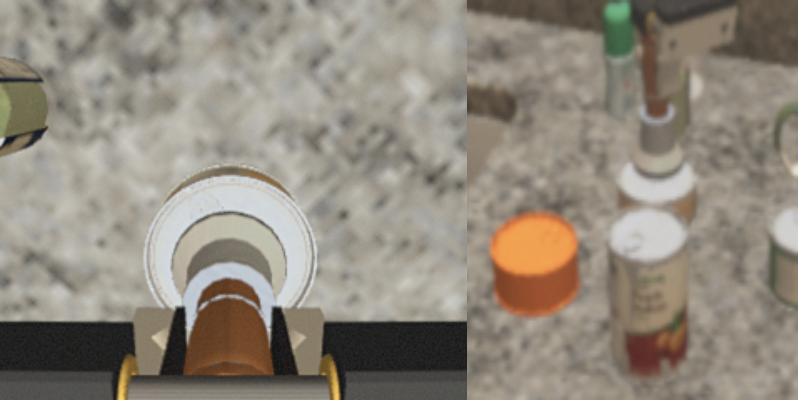

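The crop shows the foot centred on the lid (foot centre x 230, lid centre x 231) with a few mm gap, and other tins clear. Lowering to contact.

Call:
apply_moves([
  {"dp": [-0.0015, 0, -0.003], "yaw": 0},
  {"dp": [-0.0015, 0, -0.005], "yaw": 0},
  {"dp": [-0.0015, 0, -0.006], "yaw": 0},
  {"dp": [-0.0015, 0, -0.007], "yaw": 0},
  {"dp": [-0.0015, 0, -0.008], "yaw": 0},
  {"dp": [-0.0015, 0, -0.009], "yaw": 0},
  {"dp": [-0.0015, 0, -0.009], "yaw": 0},
  {"dp": [-0.0015, 0, -0.009], "yaw": 0},
])

```text
time_s: 7.4
tcp_pos: [0.5271, 0.2173, 0.1353]
eef_rot: [-180.0, -0.1, 0.0]
contact_force: [-1.2, -0.5, 4.1]
gripper_width: 0.0285
gripper_force: 39.9
```

Call:
apply_moves([
  {"dp": [0, 0, -0.001], "yaw": 0},
  {"dp": [0, 0, -0.002], "yaw": 0},
  {"dp": [0, 0, -0.002], "yaw": 0},
])

```text
time_s: 7.65
tcp_pos: [0.5274, 0.2174, 0.1337]
eef_rot: [-180.0, -0.1, 0.0]
contact_force: [-2.6, -1.1, 10.8]
gripper_width: 0.0282
gripper_force: 39.8
```

Call:
apply_moves([
  {"dp": [0, 0, -0.001], "yaw": 0},
  {"dp": [0, 0, -0.002], "yaw": 0},
  {"dp": [0, 0, -0.003], "yaw": 0},
  {"dp": [0, 0, -0.003], "yaw": 0},
  {"dp": [0, 0, -0.003], "yaw": 0},
])

```text
time_s: 8.07
tcp_pos: [0.5275, 0.2175, 0.131]
eef_rot: [-180.0, -0.1, 0.0]
contact_force: [-2.1, -1.2, 10.0]
gripper_width: 0.0284
gripper_force: 39.8
```

Call:
apply_moves([
  {"dp": [0, 0, -0.001], "yaw": 0},
  {"dp": [0, 0, -0.002], "yaw": 0},
  {"dp": [0, 0, -0.003], "yaw": 0},
  {"dp": [0, 0, -0.003], "yaw": 0},
  {"dp": [0, 0, -0.003], "yaw": 0},
])

```text
time_s: 8.48
tcp_pos: [0.5271, 0.2173, 0.1273]
eef_rot: [-180.0, -0.1, 0.0]
contact_force: [-1.5, -0.2, 6.0]
gripper_width: 0.0284
gripper_force: 39.9
```

Call:
apply_moves([
  {"dp": [0, 0, -0.001], "yaw": 0},
  {"dp": [0, 0, -0.002], "yaw": 0},
  {"dp": [0, 0, -0.002], "yaw": 0},
  {"dp": [0, 0, -0.002], "yaw": 0},
])

```text
time_s: 8.82
tcp_pos: [0.5271, 0.2174, 0.1254]
eef_rot: [-180.0, -0.1, 0.0]
contact_force: [-1.2, -1.9, 7.0]
gripper_width: 0.0282
gripper_force: 39.9
```

Call:
apply_moves([
  {"dp": [0, 0, -0.001], "yaw": 0},
  {"dp": [0, 0, -0.0015], "yaw": 0},
  {"dp": [0, 0, -0.0015], "yaw": 0},
  {"dp": [0, 0, -0.0015], "yaw": 0},
])

```text
time_s: 9.15
tcp_pos: [0.5279, 0.2177, 0.1253]
eef_rot: [-179.9, -0.2, 0.1]
contact_force: [-3.4, -2.2, 16.7]
gripper_width: 0.0284
gripper_force: 39.8
```

The force fell after about 12 N, then rose hard at the stop, so the spring tripped. Letting the barrel up now, then opening.

Call:
apply_moves([
  {"dp": [0, 0, 0.002], "yaw": 0},
  {"dp": [0, 0, 0.004], "yaw": 0},
  {"dp": [0, 0, 0.006], "yaw": 0},
  {"dp": [0, 0, 0.008], "yaw": 0},
  {"dp": [0, 0, 0.01], "yaw": 0},
  {"dp": [0, 0, 0.0115], "yaw": 0},
  {"dp": [0, 0, 0.012], "yaw": 0},
  {"dp": [0, 0, 0.012], "yaw": 0},
  {"dp": [0, 0, 0.012], "yaw": 0},
])

```text
time_s: 9.9
tcp_pos: [0.5268, 0.2172, 0.1351]
eef_rot: [180.0, -0.0, 0.0]
contact_force: [0.1, -0.9, 4.3]
gripper_width: 0.0286
gripper_force: 39.9
```

Call:
apply_moves([
  {"dp": [0, 0, 0.0006], "yaw": 0},
  {"dp": [0, 0, 0.0006], "yaw": 0},
  {"dp": [0, 0, 0.0006], "yaw": 0},
  {"dp": [0, 0, 0.0006], "yaw": 0},
])

```text
time_s: 10.23
tcp_pos: [0.5266, 0.2172, 0.1355]
eef_rot: [180.0, 0.0, 0.0]
contact_force: [0.6, -0.7, 1.8]
gripper_width: 0.0286
gripper_force: 40.0
```

Opening partly first, gently.

Call:
apply_moves([
  {"dp": [0, 0, 0], "yaw": 0},
  {"dp": [0, 0, 0], "yaw": 0},
  {"dp": [0, 0, 0], "yaw": 0},
  {"dp": [0, 0, 0], "yaw": 0},
  {"dp": [0, 0, 0], "yaw": 0},
  {"dp": [0, 0, 0], "yaw": 0},
  {"dp": [0, 0, 0], "yaw": 0},
  {"dp": [0, 0, 0], "yaw": 0},
], grip=-0.2)

```text
time_s: 10.9
tcp_pos: [0.5266, 0.2172, 0.1356]
eef_rot: [180.0, 0.0, 0.0]
contact_force: [0.5, 0.9, -0.3]
gripper_width: 0.0524
gripper_force: 0.0
```

Call:
apply_moves([
  {"dp": [0, 0, 0.01], "yaw": 0},
  {"dp": [0, 0, 0.03], "yaw": 0},
  {"dp": [0, 0, 0.055], "yaw": 0},
  {"dp": [0, 0, 0.08], "yaw": 0},
  {"dp": [0, 0, 0.11], "yaw": 0},
  {"dp": [0, 0, 0.13], "yaw": 0},
  {"dp": [0, 0, 0.13], "yaw": 0},
  {"dp": [0, 0, 0.13], "yaw": 0},
])

```text
time_s: 11.57
tcp_pos: [0.5271, 0.2176, 0.2678]
eef_rot: [-179.9, -0.2, 0.0]
contact_force: [-0.3, -0.1, -1.3]
gripper_width: 0.0523
gripper_force: 0.0
```

```bash
python3 - <<'E'
from h import *
print(get_state()['tcp_pos'])
a=cap('wrist');b=cap('scene')
P=cloud(a);ok=a['range_z']>0
q=P[ok&(P[...,2]>.155)&(P[...,2]<.175)&(np.hypot(P[...,0]-.527,P[...,1]-.217)<.05)];print('knob',len(q),q.min(0),q.max(0))
A=a['image'][40:320,120:440,::-1];B=b['image'][110:260,160:340,::-1]
cv2.imwrite('pics/c4.png',np.hstack([cv2.resize(A,(400,350)),cv2.resize(B,(400,350))]))
E
```

```text
[0.52707893 0.21756329 0.26778947]
knob 1029 [0.50890404 0.20125881 0.15519954] [0.53916388 0.23067266 0.16769448]
```

View pics/c4.png

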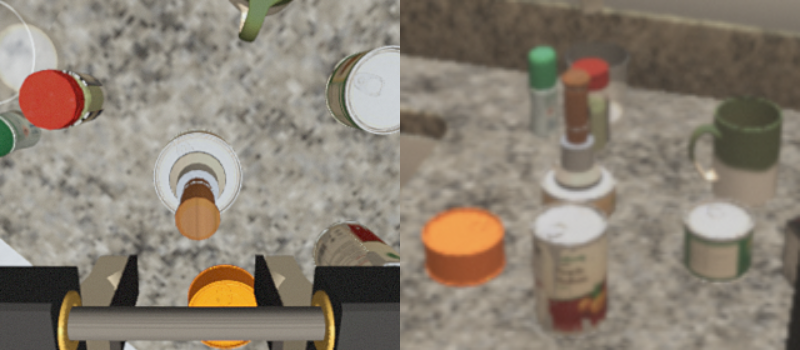

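The picture shows the marker upright in the middle of the flat lid (foot at (197,172), lid at (197,176)). Its top is at about 0.167 m, so the barrel is up, and the other tins are untouched.

```bash
python3 -c "
from plant import r
print(r.close_job())"
```

```text
the job is handed in; nothing more can be done
None
```

The spring marker stands upright in the middle of the flat tin's lid, tripped once and sprung back up. The other two tins were left where they were, and the job is handed in (about 12 s of the 35 s used).

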